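Close the washed canisters, scoop inside the largest

TASK

The three white canisters have been washed and dried and are to be closed again: put each lid on the canister it fits, fully home all round, with the steel coffee scoop shut inside the largest one. Leave the canisters standing where they are, and do not disturb the mug, the flat tin or the spice jar behind them.

Things in the scene. Friction and masses are not known exactly. Their poses are not given: they have to be found in the camera images.
- canister_large_mouth (a point): centre of the open mouth, level with the rim, of the large canister: an empty round white stoneware pot, loose, standing upright on the worktop, 112 mm outside diameter, 84 mm high, wall 4 mm (mouth 104 mm wide inside), floor 5 mm thick. z axis up.
- canister_medium_mouth (a point): centre of the open mouth, level with the rim, of the medium canister: an empty round white stoneware pot, loose, standing upright on the worktop, 92 mm outside diameter, 76 mm high, wall 4 mm (mouth 84 mm wide inside), floor 5 mm thick. z axis up.
- canister_small_mouth (a point): centre of the open mouth, level with the rim, of the small canister: an empty round white stoneware pot, loose, standing upright on the worktop, 72 mm outside diameter, 68 mm high, wall 4 mm (mouth 64 mm wide inside), floor 5 mm thick. z axis up.
- lid_large_knob (a point): middle of the knob of the large lid, 37 mm above its underside: loose brown wooden lid, 45 to 150 g, lying knob up (z axis). From below: black bevelled plug 12 mm high (99 mm across, 90 mm at its foot); board 114 mm across, 10 mm thick, that rests on the canister's rim; round knob 30 mm tall, 23 mm across at its foot, 27 mm near the top. Seated, the knob's middle is 25 mm above the rim.
- lid_medium_knob (a point): middle of the knob of the medium lid, 37 mm above its underside: loose brown wooden lid, 45 to 150 g, lying knob up (z axis). From below: black bevelled plug 12 mm high (79 mm across, 70 mm at its foot); board 94 mm across, 10 mm thick, that rests on the canister's rim; round knob 30 mm tall, 23 mm across at its foot, 27 mm near the top. Seated, the knob's middle is 25 mm above the rim.
- lid_small_knob (a point): middle of the knob of the small lid, 37 mm above its underside: loose brown wooden lid, 45 to 150 g, lying knob up (z axis). From below: black bevelled plug 12 mm high (59 mm across, 50 mm at its foot); board 74 mm across, 10 mm thick, that rests on the canister's rim; round knob 30 mm tall, 23 mm across at its foot, 27 mm near the top. Seated, the knob's middle is 25 mm above the rim.
- scoop_cup (a point): centre of the cup, half-way up, of the short steel coffee scoop (50 g), standing loose on its cup: cup 36 mm across at the rim, 33 mm at the foot, 26 mm high; the flat handle, 11 mm wide, 4 mm thick, its top 25.5 mm above the cup's underside, runs level along the scoop's -x axis and ends 56 mm from the cup's centre (74 mm overall).
- mug: dark stoneware mug with an ear handle, 92 mm across, 94 mm high, standing near the canisters; to be left alone. Origin at the centre of its underside
- tin: short flat food tin, 86 mm across, 40 mm high, standing on the worktop; to be left alone. Origin at the centre of its underside
- spice: slim spice jar with a red screw cap, 44 mm across, 106 mm high, standing close behind the canisters; to be left alone. Origin at the centre of its underside
There are look-alikes about, which are no part of the job. What is shaped like the part that bears lid_small_knob but orange is not meant.

How it is judged:
By the outcome, as a careful person would: the job done as asked, in the order asked, and still so for the second after the job is handed in, with the robot touching nothing.
It also fails if it takes over 83 s, if anything falls off the work surface, if the arm or the gripper's body presses on something with over 40 N, if the wrist force passes 120 N, or if a joint passes its speed limit or range.

ROBOT

A 6-joint arm with a two-finger parallel gripper is mounted at the origin on a cart in front of the work surface, level with it; the furniture and walls round the work are solid. World frame = base frame: x ahead of the robot, y to its left, z up, the work surface at z = 0. Lengths are in m, angles in degrees, forces in N, time in s.
With the tool pointing down it reaches from about 0.3 to 0.75 m from the base axis. Payload 8.5 kg.
Tool frame: the origin (TCP) lies on the centre line of the jaws, within the pads' length; the fingertips stand 25 mm ahead of it and the grasp point (between the pads) lies 6 mm ahead of it; z points along the fingers, y is the line along which they close (so a half turn about z gives the same grasp; the last joint's range is limited). The gripper opens to 85 mm and grips with 20 to 120 N. Pads are 22 mm wide; open, the fingers measure 114 mm over their backs; the gripper's body (76 mm by 85 mm) begins 54 mm behind the grasp point. The pads swing forward as they close: fully open they stand 13 mm farther back than shut.
Start: joints at [52.122, 21.807, 74.336, -0, 83.858, -12.336], TCP at [0.237, 0.496, 0.23] pointing down, gripper open.
Joint ranges: [-178.18, 178.18], [-50.72, 133.34], [12.68, 142.11], [-81.47, 261.47], [9.98, 163.14], [-165.26, 165.26]. Speed limits (degrees/s): [136.94, 136.94, 180, 180, 180, 180].

INTERFACE

Orientations are given as a 3x3 rotation matrix whose columns are the frame's x, y, z axes.
In Python, from rig import telemetry, optics, env gives the robot as it stands.
- The arm moves only by the tool send_rows, never from a script. Its argument "deltas" is a list that holds one entry, the list of rows, each a list of 7 numbers: the shift along the tool's x, y, z in m, then the turn, a rotation vector about the tool's x, y, z in rad, then the opening, from -1 (shut) to 1 (fully open), so that 0 is half open. In form: [[[x, y, z, ax, ay, az, grip], ...]]. A call has 1 to 12 rows; each row shifts and turns the commanded pose from where the row before left it, along the tool's axes as they then stand; what a row does not reach is not made up. A row lasts 1/8 s, in which the tool goes at most 62.5 mm and 10.7 degrees, less where a joint would pass 70% of its speed; a pose out of reach is approached as far as the arm can. A call is refused whole if a number of a shift passes 0.0625 or a number of a turn 0.188, either way. A call with a gripper value outside its range is refused whole. The fingers move at their own pace and stop on an object; "squeeze" is the grip in N (left out, the last holds). Time passes only in rows, so rows that do not move let the fingers close. It gives the time, the measured TCP pose, the force, the opening and the grip force at its end, in the units of the state.
- telemetry.observe(): the state, without advancing time (a new reading comes with each control period).
- optics.get_image(name): name is "side" or "top"; returns a dict with "image" (480x640x3 uint8, red, green, blue), "range_z" (480x640 float32, m along the optical axis (not along the pixel's ray), 0 where there is no reading), "K" (3x3 intrinsics, pixels), "k1" (the pictures are not rectified: a ray, as slopes to the right and down, at radius r is drawn at 1 + k1 r^2 times it, then the intrinsics apply), "rvec" (rotation vector, rad) and "tvec" (3), from world to camera coordinates, as OpenCV has them. Camera axes: x right, y down, z forward; pixel columns grow to the right and rows downward; lengths in m; the calibration is good to about 2 mm. A picture is of the moment at which its call begins.
- env.close_job(): hands the job in; it is judged then, once.
The state is a dict: "time_s": time; "q": joint angles; "qvel": joint speeds; "joint_efforts": joint torques, N m; "position": TCP position; "tool_rot": TCP orientation; "ft_force": force on the tool from outside, world axes, zero at the start; "wrist_torque": the same for the moment, N m; "grip_width": finger opening in m; "gripper_force": force on a finger pad.
Only numpy, scipy, OpenCV 4.12 (cv2) and the standard library are available. Lean on these libraries where they do the work, as an engineer would, in place of code of your own. Each camera call takes 0.05 s, during which the arm holds its last target. There are 200 camera calls.

## Working session

There is one attempt and no reset: what is moved stays moved. The work goes in short steps, Python scripts to look and compute and a tool call to move; the robot and the scene stay as the last step left them, time stands still between calls to the robot, and variables do not carry over. Pictures are saved under pics/ and viewed, at most 14 in all, crops included, and the job is handed in when it is done.

Besides the shell and the picture viewer there is one more tool, called by a JSON object that holds its "fn" and its "kwargs". send_rows: Moves the arm, as the interface text tells. Its arguments: {"type":"object","properties":{"deltas":{"type":"array"},"squeeze":{"type":"number"}},"required":["deltas"]}

```bash
mkdir -p pics; ls; cat > h.py <<'E'
import numpy as np,cv2
from rig import telemetry,optics,env
def grab(name,tag):
    d=optics.get_image(name); cv2.imwrite(f'pics/{tag}.png',d['image'][:,:,::-1]); np.savez(f'{tag}.npz',**d); return d
def load(tag): return dict(np.load(f'{tag}.npz'))
def ray(d,u,v):
    K=d['K'];x=(np.asarray(u)-K[0,2])/K[0,0];y=(np.asarray(v)-K[1,2])/K[1,1];a,b=x.copy() if hasattr(x,'copy') else x,y
    a=x;b=y
    for _ in range(20):
        s=1+d['k1']*(a*a+b*b);a=x/s;b=y/s
    return np.stack([a,b,np.ones_like(a)],-1)
def cam(d):
    R=cv2.Rodrigues(np.array(d['rvec'],float))[0];return R,np.array(d['tvec'],float).ravel()
def atz(d,u,v,z):
    R,t=cam(d);w=ray(d,np.float64(u),np.float64(v))@R;c=-R.T@t
    return c+w*((z-c[2])/w[...,2])[...,None]
def cloud(d):
    v,u=np.mgrid[:480,:640].astype(float);R,t=cam(d)
    P=ray(d,u,v)*d['range_z'][...,None];return (P-t)@R
E
python3 - <<'E'
from h import *
s=telemetry.observe();print({k:np.round(v,3).tolist() for k,v in s.items()})
for n in('top','side'):
    d=grab(n,n+'0');R,t=cam(d);print(n,-R.T@t,R.round(2).tolist(),d['K'].tolist(),d['k1'])
E
```

```text
pics
{'time_s': 0.0, 'q': [52.122, 21.842, 74.386, -0.0, 83.86, -12.335], 'qvel': [-0.108, -0.05, 0.035, -0.141, -0.019, -0.05], 'joint_efforts': [-0.0, -44.846, -23.128, -0.0, 0.005, -0.0], 'position': [0.237, 0.496, 0.229], 'tool_rot': [[-0.902, 0.431, -0.001], [0.431, 0.902, -0.001], [0.0, -0.002, -1.0]], 'ft_force': [-0.224, 0.025, -0.576], 'wrist_torque': [-0.041, -0.017, -0.075], 'gripper_force': 0.0, 'grip_width': 0.085}
top [0.27614315 0.01357486 1.27600258] [[-0.05, -1.0, -0.01], [-0.97, 0.05, -0.24], [0.24, -0.0, -0.97]] [[563.0017252060223, 0.0, 318.9672328756298], [0.0, 563.0017252060223, 238.57227842820276], [0.0, 0.0, 1.0]] -0.12046640982454553
side [ 0.13027648 -0.85762665  0.5266836 ] [[0.89, -0.46, -0.02], [-0.2, -0.35, -0.92], [0.41, 0.82, -0.4]] [[465.8297811751845, 0.0, 311.9567267030286], [0.0, 465.8297811751845, 241.829111288201], [0.0, 0.0, 1.0]] -0.08385506025126364
```

View pics/top0.png

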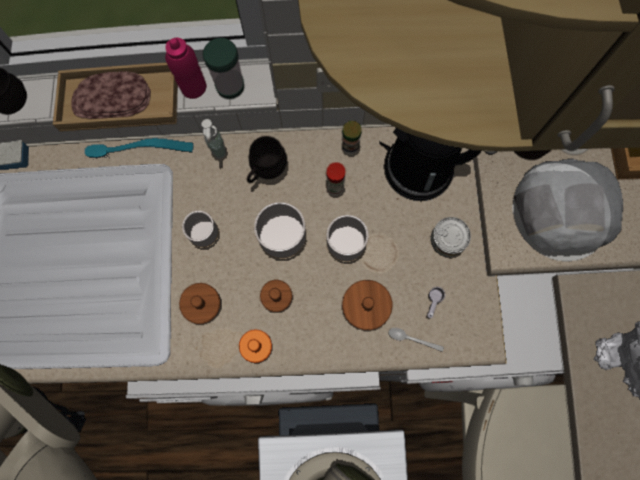

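View pics/side0.png

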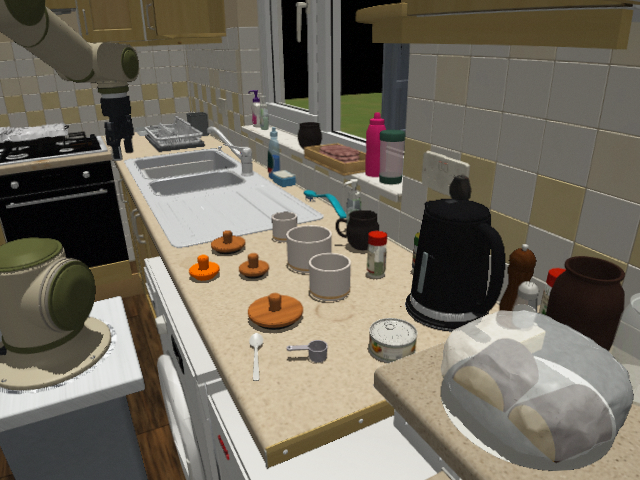

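Top view: canisters small (199,229), large (280,232), medium (347,238). Lids are medium (200,303), small (276,295) and large (367,305). The scoop is at (435,296). 

Possible mix-ups: the orange lid (256,346) for the small lid, the spoon (400,338) for the scoop, and the tin (451,237). I'll choose the brown lid at (276,295) and the cupped scoop at (435,296).

```bash
cat > m.py <<'E'
from h import *
from scipy.optimize import least_squares
def circ(P,r=None):
    c0=P[:,:2].mean(0)
    f=least_squares(lambda p:np.hypot(P[:,0]-p[0],P[:,1]-p[1])-(p[2]),[*c0,r or .04],loss='soft_l1',f_scale=.002)
    return f.x
E
python3 - <<'E'
from m import *
d=load('top0');X=cloud(d);ds=load('side0');XS=cloud(ds)
def near(X,c,r,z0,z1):
    P=X.reshape(-1,3);return P[(np.hypot(P[:,0]-c[0],P[:,1]-c[1])<r)&(P[:,2]>z0)&(P[:,2]<z1)]
T=near(X,[.45,0],.05,-.02,.02);print('table z',np.median(T[:,2]))
for n,u,v,h,R in(('L',280,232,.084,.056),('M',347,238,.076,.046),('S',199,229,.068,.036)):
    c=atz(d,u,v,h)
    for m,x in(('top',X),('side',XS)):
        P=near(x,c,R+.02,h-.006,h+.006);print(n,m,c[:2].round(3),len(P),np.median(P[:,2]).round(4) if len(P) else 0,circ(P,R-.002).round(4) if len(P)>5 else '')
for n,u,v,R in(('lM',197,302,.047),('lS',276,295,.037),('lL',367,302,.057),('or',254,345,.037)):
    c=atz(d,u,v,.05)
    for m,x in(('top',X),('side',XS)):
        P=near(x,c,.025,.044,.06);Q=near(x,c,R+.02,.017,.027)
        print(n,m,c[:2].round(3),len(P),P.mean(0).round(4) if len(P) else '', P[:,2].max() if len(P) else '','board',np.round((Q.min(0)+Q.max(0))/2,4),(np.ptp(Q,0)).round(3))
for n,x in(('top',X),('side',XS)):
    c=atz(d,435,296,.02);P=near(x,c,.09,.012,.04);print('scoop',n,c,len(P),P.min(0),P.max(0))
for n,u,v,h in(('mug',267,155,.094),('spice',336,172,.106),('tin',451,235,.04),('kettle',420,165,.2)):
    print(n,atz(d,u,v,h).round(3))
im=d['image'][260:370,160:480][:,:,::-1];a=cv2.resize(d['image'][270:330,400:470][:,:,::-1],None,fx=8,fy=8,interpolation=3);b=cv2.resize(ds['image'][330:380,270:340][:,:,::-1],None,fx=6,fy=6,interpolation=3)
a=cv2.resize(a,(400,342));im=cv2.resize(im,(740,254),interpolation=3)
o=np.zeros((600,800,3),np.uint8);o[:342,:400]=a;o[:300,400:]=cv2.resize(b,(400,300));o[344:598,:740]=im;cv2.imwrite('pics/c1.png',o)
E
```

```text
table z -0.0005532872122644109
L top [0.587 0.093] 301 0.0825 [0.6005 0.0948 0.0531]
L side [0.587 0.093] 303 0.0829 [0.6009 0.0931 0.054 ]
M top [ 0.568 -0.053] 250 0.0744 [ 0.5764 -0.0523  0.0437]
M side [ 0.568 -0.053] 312 0.0748 [ 0.5766 -0.0552  0.0438]
S top [0.607 0.276] 195 0.0664 [0.6149 0.2793 0.0342]
S side [0.607 0.276] 149 0.0671 [0.6154 0.2775 0.034 ]
lM top [0.445 0.283] 120 [0.4469 0.2854 0.0504] 0.05602017482579794 board [0.4475 0.2848 0.022 ] [0.091 0.094 0.01 ]
lM side [0.445 0.283] 53 [0.4491 0.2784 0.0507] 0.05481487682327525 board [0.4488 0.2818 0.022 ] [0.093 0.094 0.01 ]
lS top [0.453 0.109] 116 [0.4571 0.1108 0.0507] 0.05701428297957136 board [0.4569 0.1111 0.0219] [0.071 0.073 0.01 ]
lS side [0.453 0.109] 70 [0.4583 0.105  0.0507] 0.05499089626579979 board [0.4587 0.1074 0.0219] [0.07  0.075 0.01 ]
lL top [ 0.429 -0.09 ] 118 [ 0.4274 -0.0906  0.0506] 0.05647708231323683 board [ 0.4268 -0.0916  0.022 ] [0.113 0.112 0.01 ]
lL side [ 0.429 -0.09 ] 110 [ 0.4285 -0.0985  0.0505] 0.054548620418779725 board [ 0.4282 -0.0942  0.022 ] [0.113 0.114 0.01 ]
or top [0.347 0.159] 111 [0.3472 0.1606 0.0512] 0.0578994594968612 board [0.3467 0.1608 0.022 ] [0.071 0.072 0.01 ]
or side [0.347 0.159] 74 [0.3478 0.156  0.0499] 0.055053382778273534 board [0.3489 0.1588 0.022 ] [0.075 0.074 0.01 ]
scoop top [ 0.43838233 -0.24631755  0.02      ] 161 [ 0.39133625 -0.26922673  0.01262147] [ 0.45803264 -0.22547029  0.03094113]
scoop side [ 0.43838233 -0.24631755  0.02      ] 363 [ 0.39279362 -0.2701895   0.01210128] [ 0.4595378  -0.22823043  0.02793998]
mug [0.765 0.117 0.094]
spice [ 0.712 -0.035  0.106]
tin [ 0.573 -0.292  0.04 ]
kettle [ 0.684 -0.204  0.2  ]
```

View pics/c1.png

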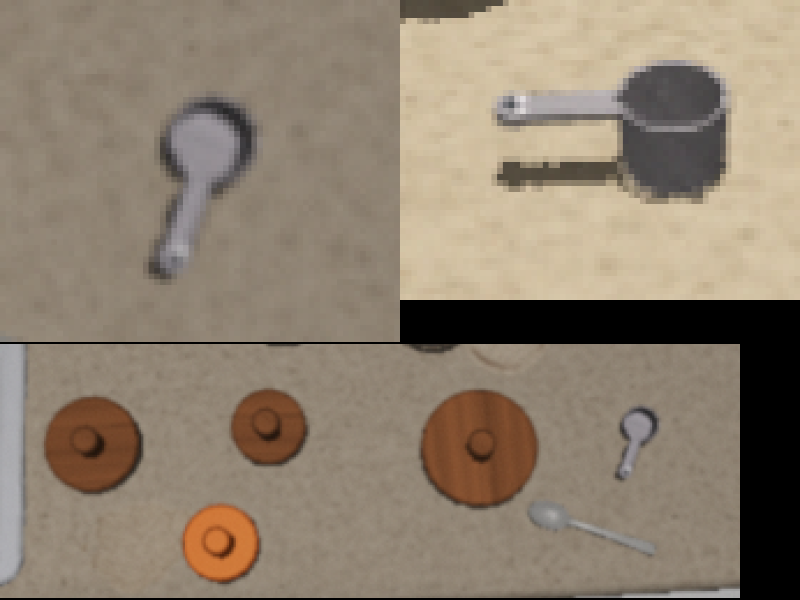

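Choice confirmed: (276,295) is a brown lid, and (436,295) is the cup scoop with its handle pointing to (428,317). The spoon and the orange lid are excluded.

```bash
cat >> h.py <<'E'
def go(p):
    s=telemetry.observe();R=np.array(s['tool_rot']);d=np.array(p)-s['position'];print('tool delta',(R.T@d).round(4),'world',d.round(4));return
E
python3 - <<'E'
from m import *
for n,b in(('top0',-.0012),('side0',.0012)):
    P=cloud(load(n)).reshape(-1,3)+[0,b,0]
    P=P[(P[:,2]>.017)&(P[:,2]<.04)&(np.hypot(P[:,0]-.43,P[:,1]+.245)<.06)]
    f=lambda p:np.r_[0]
    # model: 2D distance to disc(c,r=18) union handle strip
    def res(p):
        c=p[:2];a=p[2];q=P[:,:2]-c;x=q@[np.cos(a),np.sin(a)];y=q@[-np.sin(a),np.cos(a)]
        dd=np.maximum(np.hypot(x,y)-.018,0);hx=np.maximum(np.maximum(-.056-x,x),0);hy=np.maximum(abs(y)-.0055,0)
        return np.minimum(dd,np.hypot(hx,hy))+0
    H=P[np.hypot(P[:,0]-.44,P[:,1]+.252)>.023];u,s,v=np.linalg.svd(H[:,:2]-H[:,:2].mean(0));
    D=P[np.hypot(P[:,0]-.44,P[:,1]+.252)<.022]
    r=least_squares(res,[.441,-.251,np.radians(-22)]).x
    print(n,'fit',r[:2].round(4),np.degrees(r[2]),'handle mean',H.mean(0).round(4),len(H),'ang',np.degrees(np.arctan(v[0,1]/v[0,0])),'ext',((H[:,:2]-H[:,:2].mean(0))@v[0]).min(),((H[:,:2]-H[:,:2].mean(0))@v[0]).max(),'cup bbox',D.min(0).round(4),D.max(0).round(4))
for p in([.413,-.24,.15],[.413,-.24,.037]):go(p)
E
```

```text
top0 fit [ 0.4418 -0.2522] -23.106413477579103 handle mean [ 0.4052 -0.2361  0.0242] 71 ang -20.82221242985212 ext -0.016077981280637487 0.015197705548124748 cup bbox [ 0.4198 -0.2704  0.0172] [ 0.458 -0.234  0.03 ]
side0 fit [ 0.4428 -0.2504] -21.762557391242087 handle mean [ 0.4065 -0.2362  0.025 ] 84 ang -21.33546157003763 ext -0.014627673093354157 0.014539861174408546 cup bbox [ 0.419 -0.269  0.017] [ 0.4595 -0.232   0.0279]
tool delta [-0.4762 -0.5881  0.0796] world [ 0.176 -0.736 -0.079]
tool delta [-0.4762 -0.588   0.1926] world [ 0.176 -0.736 -0.192]
```

{"fn": "send_rows", "kwargs": {"deltas": [[[-0.03,-0.037,0,0,0,0,1],[-0.03,-0.037,0,0,0,0,1],[-0.03,-0.037,0,0,0,0,1],[-0.03,-0.037,0,0,0,0,1],[-0.03,-0.037,0,0,0,0,0.5],[-0.03,-0.037,0,0,0,0,0],[-0.03,-0.037,0,0,0,0,0],[-0.03,-0.037,0,0,0,0,0],[-0.03,-0.037,0,0,0,0,0],[-0.03,-0.037,0.01,0,0,0,0],[-0.03,-0.037,0.01,0,0,0,0],[-0.03,-0.037,0.01,0,0,0,0]]], "squeeze": 50}}

```text
time_s: 1.6
position: [0.3705, -0.0612, 0.1992]
tool_rot: [[-0.902, 0.432, 0.0], [0.432, 0.902, 0.0], [-0.0, 0.0, -1.0]]
ft_force: [0.2, -0.3, 0.6]
grip_width: 0.0424
gripper_force: 0.0
```

{"fn": "send_rows", "kwargs": {"deltas": [[[-0.03,-0.037,0.02,0,0,0,0],[-0.03,-0.037,0.02,0,0,0,0],[-0.03,-0.037,0.01,0,0,0,0],[-0.025,-0.033,0,0,0,-0.06,0],[0,0,0,0,0,0,0],[0,0,0,0,0,0,0]]]}}

```text
time_s: 2.35
position: [0.4118, -0.2384, 0.1492]
tool_rot: [[-0.926, 0.377, -0.001], [0.377, 0.926, 0.001], [0.001, 0.001, -1.0]]
ft_force: [-0.5, 0.9, -0.2]
grip_width: 0.0431
gripper_force: 0.0
```

```bash
python3 - <<'E'
from h import *
go([.412,-.239,.037]);s=telemetry.observe();print(np.round(s['tool_rot'],4).tolist(),s['grip_width'],s['position'],s['q'])
E
```

```text
tool delta [-0.0005 -0.0006  0.1122] world [ 0.0002 -0.0006 -0.1122]
[[-0.9263, 0.3768, -0.0008], [0.3768, 0.9263, 0.0009], [0.0011, 0.0006, -1.0]] 0.04310523458702701 [ 0.41181193 -0.23838563  0.14924838] [-4.43664510e+01  1.91627146e+01  9.32339626e+01  9.48850659e-03
  6.76720374e+01 -1.12236743e+02]
```

{"fn": "send_rows", "kwargs": {"deltas": [[[0,0,0.03,0,0,0,0],[0,0,0.03,0,0,0,0],[0,0,0.03,0,0,0,0],[0,0,0.022,0,0,0,0],[0,0,0,0,0,0,0],[0,0,0,0,0,0,-1],[0,0,0,0,0,0,-1],[0,0,0,0,0,0,-1],[0,0,0,0,0,0,-1],[0,0,0,0,0,0,-1]]]}}

```text
time_s: 3.6
position: [0.4122, -0.2391, 0.0376]
tool_rot: [[-0.926, 0.376, 0.0], [0.376, 0.926, -0.0], [-0.0, -0.0, -1.0]]
ft_force: [-0.1, -0.1, 0.5]
grip_width: -0.0002
gripper_force: 0.0
```

{"fn": "send_rows", "kwargs": {"deltas": [[[0,0,-0.02,0,0,0,-1],[0,0,-0.04,0,0,0,-1],[0,0,-0.05,0,0,0,-1],[0,0,-0.05,0,0,0,-1],[0,0,0,0,0,0,-1],[0,0,0,0,0,0,-1]]]}}

```text
time_s: 4.35
position: [0.4118, -0.2388, 0.1967]
tool_rot: [[-0.926, 0.376, -0.001], [0.376, 0.926, 0.001], [0.001, 0.001, -1.0]]
ft_force: [-0.2, 0.0, -0.9]
grip_width: 0.0
gripper_force: 0.0
```

```bash
python3 - <<'E'
from h import *
a=np.radians(-22);go(np.array([.6007,.0940,.2])-.013*np.array([np.cos(a),np.sin(a),0]))
s=telemetry.observe();print(s['position'])
d=grab('side','s1');R,t=cam(d);p=R@np.array(s['position'])+t;u=(d['K']@(p/p[2]))[:2].astype(int);print(u)
x0,y0=max(u[0]-60,0),max(u[1]-60,0)
cv2.imwrite('pics/s1c.png',cv2.resize(d['image'][y0:y0+120,x0:x0+120][:,:,::-1],(600,600)))
E
```

```text
tool delta [-0.0368  0.3794 -0.0031] world [0.1768 0.3376 0.0033]
[ 0.41180581 -0.23877506  0.19674106]
[295 260]
```

View pics/s1c.png

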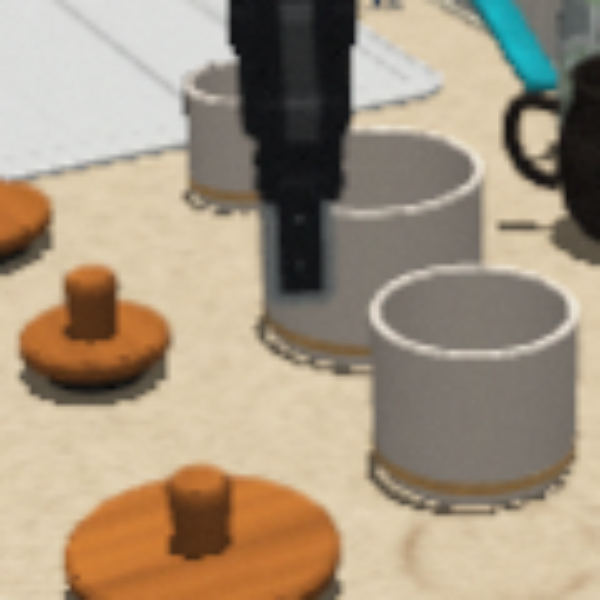

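The gripper closed on nothing. I'll look at the scoop and measure the fingertip height.

```bash
python3 - <<'E'
from m import *
d=load('s1');X=cloud(d);s=telemetry.observe()
P=X.reshape(-1,3);Q=P[(np.hypot(P[:,0]-.412,P[:,1]+.239)<.04)&(P[:,2]>.12)&(P[:,2]<.3)];print('tip z',np.sort(Q[:,2])[:5], 'mean low',Q[Q[:,2]<Q[:,2].min()+.01].mean(0))
t=grab('top','t1')
for n,x in(('top',cloud(t)),('side',X)):
    p=x.reshape(-1,3);p=p[(np.hypot(p[:,0]-.43,p[:,1]+.245)<.08)&(p[:,2]>.012)&(p[:,2]<.05)];print(n,len(p),p.min(0),p.max(0))
c=cv2.resize(d['image'][320:390,250:350][:,:,::-1],(500,350),interpolation=3);b=cv2.resize(t['image'][260:330,400:470][:,:,::-1],(300,300),interpolation=3)
o=np.zeros((350,800,3),np.uint8);o[:,:500]=c;o[:300,500:]=b;cv2.imwrite('pics/c2.png',o)
E
```

```text
tip z [0.19896517 0.19906659 0.19940519 0.19956476 0.19956939] mean low [ 0.40874658 -0.24335453  0.20388524]Traceback (most recent call last):
  File "<stdin>", line 6, in <module>
    return umr_minimum(a, axis, None, out, keepdims, initial, where)
ValueError: zero-size array to reduction operation minimum which has no identity
```

```bash
python3 - <<'E'
from m import *
d=load('side0');R,t=cam(d)
for z in(.23,.205,.18):
    p=R@np.array([.237,.496,z])+t;print(z,(d['K']@(p/p[2]))[:2])
P=cloud(d).reshape(-1,3);Q=P[(np.hypot(P[:,0]-.237,P[:,1]-.496)<.07)&(P[:,2]>.1)&(P[:,2]<.4)];print('tip z start',np.sort(Q[:,2])[:4])
d=load('s1');t=load('t1')
p=cloud(d).reshape(-1,3);p=p[(np.hypot(p[:,0]-.43,p[:,1]+.245)<.08)&(p[:,2]>.012)&(p[:,2]<.05)];print(len(p),p.min(0),p.max(0))
c=cv2.resize(d['image'][300:390,220:350][:,:,::-1],(500,350),interpolation=3);b=cv2.resize(t['image'][250:340,390:480][:,:,::-1],(300,300),interpolation=3)
s0=cv2.resize(load('side0')['image'][90:190,70:170][:,:,::-1],(250,250),interpolation=3)
o=np.zeros((600,800,3),np.uint8);o[:350,:500]=c;o[:300,500:]=b;o[350:,:250]=s0;cv2.imwrite('pics/c2.png',o)
E
```

```text
0.23 [121.2920646  159.96989962]
0.205 [122.93979991 168.94574975]
0.18 [124.56188985 177.78189969]
tip z start [0.24416651 0.24431839 0.24444835 0.24448192]
364 [ 0.39206818 -0.27046596  0.01214536] [ 0.45972384 -0.2271749   0.02796402]
```

View pics/c2.png

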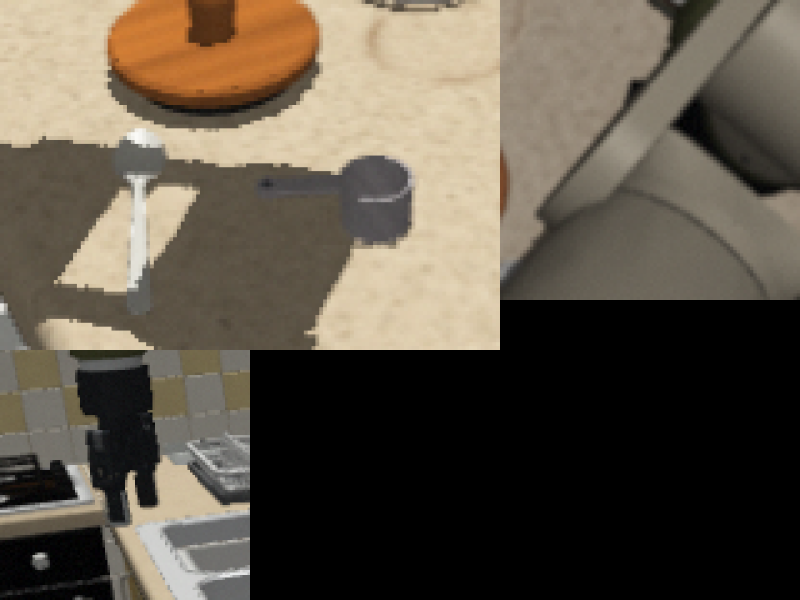

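The scoop is untouched. The images put the closed fingertips level with the reported TCP, about 27 mm shorter than the notes say. I'll plan from the observed tip, descend lower and watch the force.

{"fn": "send_rows", "kwargs": {"deltas": [[[0,0,0.04,0,0,0,0],[0,0,0.04,0,0,0,0],[0,0,0.04,0,0,0,0],[0,0,0.03,0,0,0,0],[0,0,0.02,0,0,0,0],[0,0,0.008,0,0,0,0],[0,0,0.005,0,0,0,0],[0,0,0,0,0,0,0]]]}}

```text
time_s: 5.45
position: [0.4123, -0.2392, 0.0146]
tool_rot: [[-0.926, 0.376, 0.0], [0.376, 0.926, -0.0], [-0.0, -0.0, -1.0]]
ft_force: [-0.3, -0.9, -0.0]
grip_width: 0.0428
gripper_force: 0.0
```

```bash
python3 - <<'E'
from m import *
s=telemetry.observe();print(s['position'],s['ft_force'],s['grip_width'])
d=grab('side','s2');P=cloud(d).reshape(-1,3)
print(d['image'].shape);cv2.imwrite('pics/c3.png',cv2.resize(d['image'][270:380,230:370][:,:,::-1],(700,550),interpolation=3))
E
```

```text
[ 0.41225322 -0.23915555  0.01463929] [-0.28130825 -0.93429273 -0.01940591] 0.042769567784487435
(480, 640, 3)
```

View pics/c3.png

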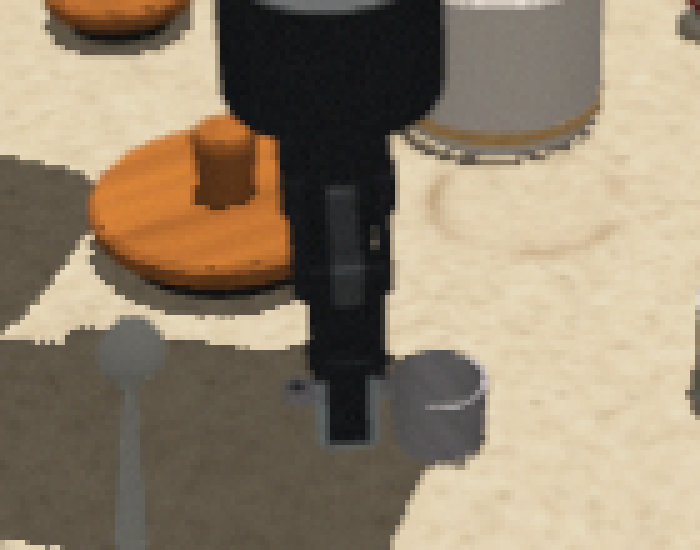

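```bash
python3 - <<'E'
from m import *
def prof(tag,p,R):
    P=cloud(load(tag)).reshape(-1,3)-p;q=P@R
    q=q[(np.hypot(q[:,0],q[:,1])<.075)]
    for z in np.arange(.01,-.2,-.01):
        k=q[(q[:,2]<z)&(q[:,2]>=z-.01)]
        if len(k)>4:print(tag,round(z*1000),len(k),'x',(k[:,0].min()*1e3).round(),(k[:,0].max()*1e3).round(),'y',(k[:,1].min()*1e3).round(),(k[:,1].max()*1e3).round())
R=np.array([[-.926,.376,0],[.376,.926,0],[0,0,-1]])
prof('s1',np.array([.4118,-.2388,.1967]),R)
R=np.array([[-.902,.431,0],[.431,.902,0],[0,0,-1]])
prof('side0',np.array([.237,.496,.229]),R)
E
```

```text
s1 0 45 x -10.0 11.0 y -11.0 -1.0
s1 -10 73 x -10.0 12.0 y -13.0 7.0
s1 -20 78 x -9.0 12.0 y -14.0 -0.0
s1 -30 77 x -9.0 12.0 y -14.0 -2.0
s1 -40 28 x -11.0 15.0 y -29.0 11.0
s1 -50 84 x -12.0 14.0 y -37.0 -11.0
s1 -60 66 x -15.0 17.0 y -45.0 -12.0
s1 -70 99 x -15.0 18.0 y -53.0 38.0
s1 -80 140 x -16.0 18.0 y -61.0 -13.0
s1 -90 226 x -17.0 21.0 y -62.0 -14.0
s1 -100 223 x -18.0 20.0 y -50.0 17.0
s1 -110 133 x -18.0 20.0 y -43.0 16.0
s1 -120 105 x -19.0 12.0 y -38.0 -18.0
s1 -130 290 x -35.0 36.0 y -38.0 -4.0
s1 -140 320 x -36.0 37.0 y -38.0 1.0
s1 -150 338 x -36.0 37.0 y -38.0 -0.0
s1 -160 341 x -36.0 37.0 y -38.0 -4.0
s1 -170 401 x -36.0 36.0 y -39.0 16.0
s1 -180 246 x -31.0 34.0 y -36.0 -1.0
s1 -190 381 x -38.0 39.0 y -41.0 7.0
side0 -10 29 x -11.0 13.0 y -51.0 50.0
side0 -20 60 x -12.0 12.0 y -57.0 51.0
side0 -30 63 x -12.0 13.0 y -58.0 49.0
side0 -40 66 x -12.0 11.0 y -57.0 55.0
side0 -50 61 x -13.0 10.0 y -61.0 56.0
side0 -60 89 x -15.0 10.0 y -75.0 70.0
side0 -70 98 x -17.0 13.0 y -73.0 73.0
side0 -80 97 x -19.0 12.0 y -74.0 72.0
side0 -90 107 x -20.0 15.0 y -73.0 66.0
side0 -100 113 x -21.0 14.0 y -71.0 70.0
side0 -110 124 x -15.0 14.0 y -70.0 69.0
side0 -120 56 x -32.0 10.0 y -66.0 26.0
side0 -130 104 x -38.0 34.0 y -41.0 3.0
side0 -140 115 x -37.0 37.0 y -40.0 8.0
side0 -150 113 x -38.0 34.0 y -39.0 7.0
side0 -160 118 x -41.0 32.0 y -41.0 10.0
side0 -170 119 x -40.0 35.0 y -39.0 16.0
side0 -180 102 x -37.0 29.0 y -38.0 12.0
side0 -190 123 x -41.0 36.0 y -42.0 7.0
```

{"fn": "send_rows", "kwargs": {"deltas": [[[0,0,0.002,0,0,0,0],[0,0,0,0,0,0,-1],[0,0,0,0,0,0,-1],[0,0,0,0,0,0,-1],[0,0,0,0,0,0,-1],[0,0,0,0,0,0,-1],[0,0,-0.02,0,0,0,-1],[0,0,-0.04,0,0,0,-1],[0,0,-0.05,0,0,0,-1],[0,0,-0.05,0,0,0,-1],[0,0,0,0,0,0,-1]]]}}

```text
time_s: 6.88
position: [0.4133, -0.2401, 0.1755]
tool_rot: [[-0.927, 0.376, 0.005], [0.376, 0.927, -0.005], [-0.007, -0.003, -1.0]]
ft_force: [0.5, 0.4, -1.5]
grip_width: 0.009
gripper_force: 48.8
```

```bash
python3 - <<'E'
from m import *
a=np.radians(-22);go(np.array([.6007,.0940,.17])-.004*np.array([np.cos(a),np.sin(a),0]))
s=telemetry.observe();print(s['position'],s['gripper_force'],s['grip_width'])
d=grab('side','s3');cv2.imwrite('pics/c4.png',cv2.resize(d['image'][230:300,260:360][:,:,::-1],(600,420),interpolation=3))
E
```

```text
tool delta [-0.0439  0.3801  0.0048] world [ 0.1837  0.3356 -0.0055]
[ 0.4132653  -0.24010886  0.17553781] 48.79862129688263 0.009014625932756004
```

View pics/c4.png

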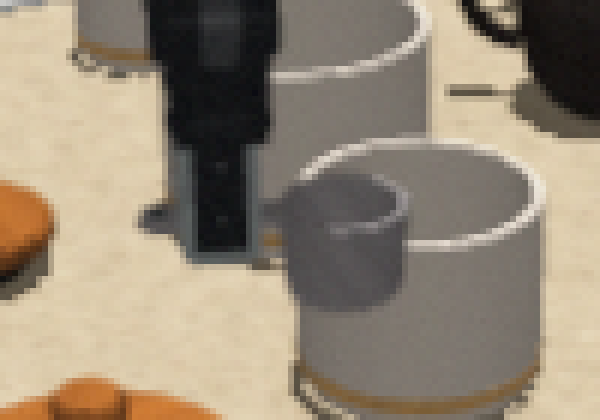

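The scoop is held level. Next I carry it over the large canister.

{"fn": "send_rows", "kwargs": {"deltas": [[[-0.002,0.02,0,0,0,0,-1],[-0.004,0.036,0,0,0,0,-1],[-0.0045,0.038,0,0,0,0,-1],[-0.0045,0.038,0,0,0,0,-1],[-0.0045,0.038,0,0,0,0,-1],[-0.0045,0.038,0,0,0,0,-1],[-0.0045,0.038,0,0,0,0,-1],[-0.0045,0.038,0,0,0,0,-1],[-0.0045,0.038,0,0,0,0,-1],[-0.004,0.036,0,0,0,0,-1],[-0.002,0.022,0,0,0,0,-1],[0,0,0,0,0,0,-1]]]}}

```text
time_s: 8.43
position: [0.5951, 0.0976, 0.1702]
tool_rot: [[-0.927, 0.375, -0.003], [0.375, 0.927, 0.0], [0.003, -0.001, -1.0]]
ft_force: [-0.0, 0.3, -1.3]
grip_width: 0.0094
gripper_force: 48.8
```

```bash
python3 - <<'E'
from m import *
a=np.radians(-22);go(np.array([.6007,.0940,.032])-.004*np.array([np.cos(a),np.sin(a),0]))
E
```

```text
tool delta [-0.003  -0.0011  0.1382] world [ 0.0019 -0.0021 -0.1382]
```

{"fn": "send_rows", "kwargs": {"deltas": [[[-0.002,-0.001,0.03,0,0,0,-1],[0,0,0.03,0,0,0,-1],[0,0,0.03,0,0,0,-1],[0,0,0.02,0,0,0,-1],[0,0,0.015,0,0,0,-1],[0,0,0.011,0,0,0,-1],[0,0,0,0,0,0,-1],[0,0,0,0,0,0,-1]]]}}

```text
time_s: 9.43
position: [0.5973, 0.0949, 0.0371]
tool_rot: [[-0.927, 0.376, 0.001], [0.376, 0.927, -0.0], [-0.001, 0.0, -1.0]]
ft_force: [-0.7, -0.1, 0.4]
grip_width: 0.0093
gripper_force: 48.8
```

{"fn": "send_rows", "kwargs": {"deltas": [[[0,0,0.006,0,0,0,-1],[0,0,0,0,0,0,-1],[0,0,0,0,0,0,-0.5],[0,0,0,0,0,0,-0.5],[0,0,0,0,0,0,-0.5],[0,0,0,0,0,0,-0.5]]]}}

```text
time_s: 10.18
position: [0.597, 0.0949, 0.0306]
tool_rot: [[-0.926, 0.376, 0.0], [0.376, 0.926, -0.0], [-0.0, 0.0, -1.0]]
ft_force: [0.0, -0.7, 0.2]
grip_width: 0.0214
gripper_force: 0.0
```

{"fn": "send_rows", "kwargs": {"deltas": [[[0,0,-0.02,0,0,0,-0.5],[0,0,-0.03,0,0,0,-0.5],[0,0,-0.03,0,0,0,-0.5],[0,0,-0.03,0,0,0,0],[0,0,-0.03,0,0,0,0],[0,0,0,0,0,0,0]]]}}

```text
time_s: 10.92
position: [0.5978, 0.0949, 0.1728]
tool_rot: [[-0.927, 0.376, 0.005], [0.376, 0.927, -0.0], [-0.004, 0.002, -1.0]]
ft_force: [0.5, -0.9, -0.6]
grip_width: 0.0422
gripper_force: 0.0
```

```bash
python3 - <<'E'
from m import *
go([.4275,-.0929,.12])
E
```

```text
tool delta [ 0.0874 -0.2382  0.052 ] world [-0.1703 -0.1878 -0.0528]
```

{"fn": "send_rows", "kwargs": {"deltas": [[[0.005,-0.014,0,0,0,0,0.2],[0.01,-0.028,0,0,0,0,0.2],[0.012,-0.032,0,0,0,0,0.2],[0.012,-0.032,0,0,0,0,0.2],[0.012,-0.032,0,0,0,0,0.2],[0.012,-0.032,0.01,0,0,0,0.2],[0.012,-0.032,0.02,0,0,0,0.2],[0.008,-0.024,0.02,0,0,0,0.2],[0.0045,-0.013,0,0,0,0,0.2],[0,0,0,0,0,0,0.2],[0,0,0,0,0,0,0.2]]]}}

```text
time_s: 12.3
position: [0.4265, -0.0934, 0.121]
tool_rot: [[-0.927, 0.376, 0.001], [0.376, 0.927, -0.0], [-0.001, -0.0, -1.0]]
ft_force: [-0.3, -0.3, -0.3]
grip_width: 0.051
gripper_force: 0.0
```

```bash
python3 - <<'E'
from m import *
go([.4275,-.0929,.025])
d=grab('top','t2');s=grab('side','s4')
for n,x in(('top',cloud(d)),('side',cloud(s))):
    P=x.reshape(-1,3);q=P[np.hypot(P[:,0]-.6005,P[:,1]-.094)<.048];q=q[q[:,2]<.06];print(n,q[:,2].min(),q[q[:,2]>.012].mean(0) if (q[:,2]>.012).any() else '',(q[:,2]>.012).sum(), np.percentile(q[:,2],95))
cv2.imwrite('pics/c5.png',cv2.resize(d['image'][190:270,180:380][:,:,::-1],(800,320),interpolation=3))
E
```

```text
tool delta [-0.0006  0.0008  0.096 ] world [ 0.001   0.0005 -0.096 ]
top -0.006162612474163403 [0.6129621  0.09134347 0.02630726] 175 0.02985177703626585
side 0.04310071054045674 [0.6192756  0.13805541 0.04310071] 1 0.04310071054045674
```

View pics/c5.png

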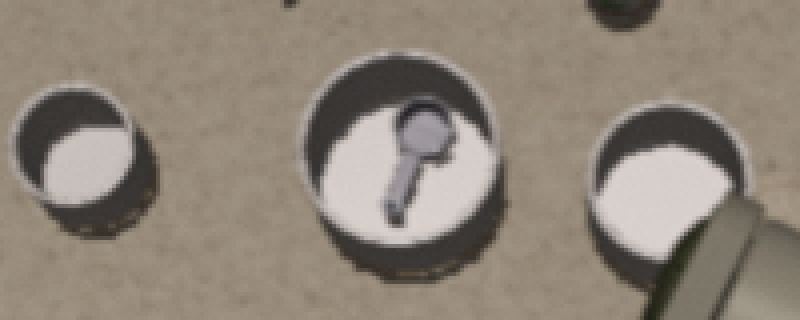

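The scoop stands upright inside the large canister (crop 425,130). Next is the large lid.

{"fn": "send_rows", "kwargs": {"deltas": [[[0,0.001,0.03,0,0,0,0.2],[0,0,0.03,0,0,0,0.2],[0,0,0.02,0,0,0,0.2],[0,0,0.012,0,0,0,0.2],[0,0,0.004,0,0,0,0.2],[0,0,0,0,0,0,0.2],[0,0,0,0,0,0,-1],[0,0,0,0,0,0,-1],[0,0,0,0,0,0,-1],[0,0,0,0,0,0,-1]]], "squeeze": 60}}

```text
time_s: 13.65
position: [0.4266, -0.0929, 0.0254]
tool_rot: [[-0.927, 0.376, 0.001], [0.376, 0.927, -0.001], [-0.002, -0.0, -1.0]]
ft_force: [-1.3, 0.8, 6.6]
grip_width: 0.0244
gripper_force: 58.4
```

```bash
python3 - <<'E'
from m import *
go([.6007,.0940,.17])
s=telemetry.observe();print(s['position'],s['ft_force'],s['wrist_torque'],s['grip_width'])
E
```

```text
tool delta [-0.0912  0.2386 -0.1446] world [0.1741 0.1869 0.1446]
[ 0.4266187  -0.092859    0.02535207] [-1.28250458  0.75060005  6.56318305] [-0.08321336  0.25923516 -0.04071878] 0.0243551940906829
```

{"fn": "send_rows", "kwargs": {"deltas": [[[0,0,-0.02,0,0,0,-1],[0,0,-0.035,0,0,0,-1],[0,0,-0.04,0,0,0,-1],[0,0,-0.035,0,0,0,-1],[-0.006,0.016,-0.015,0,0,0,-1],[-0.011,0.03,0,0,0,0,-1],[-0.0145,0.038,0,0,0,0,-1],[-0.0145,0.038,0,0,0,0,-1],[-0.0145,0.038,0,0,0,0,-1],[-0.0145,0.038,0,0,0,0,-1],[-0.011,0.028,0,0,0,0,-1],[-0.005,0.012,0,0,0,0,-1]]]}}

```text
time_s: 15.15
position: [0.6006, 0.0946, 0.1693]
tool_rot: [[-0.927, 0.375, -0.0], [0.375, 0.927, -0.0], [0.0, -0.0, -1.0]]
ft_force: [0.8, -0.7, -1.7]
grip_width: 0.0245
gripper_force: 59.1
```

{"fn": "send_rows", "kwargs": {"deltas": [[[0,0,0,0,0,0,-1],[0,0,0,0,0,0,-1]]]}}

```text
time_s: 15.4
position: [0.5996, 0.0928, 0.1696]
tool_rot: [[-0.926, 0.377, -0.0], [0.377, 0.926, -0.0], [0.0, -0.0, -1.0]]
ft_force: [0.1, 0.1, -0.5]
grip_width: 0.0241
gripper_force: 59.1
```

```bash
python3 - <<'E'
from m import *
go([.6007,.0940,.097])
s=telemetry.observe();print(s['position'],s['ft_force'],s['wrist_torque'],s['grip_width'])
d=grab('side','s5');x=cloud(d)
cv2.imwrite('pics/c6.png',cv2.resize(d['image'][150:280,250:400][:,:,::-1],(690,598),interpolation=3))
P=x.reshape(-1,3);q=P[(np.hypot(P[:,0]-.6,P[:,1]-.094)<.075)&(P[:,2]>.125)&(P[:,2]<.185)]
w=d['image'].reshape(-1,3)[(np.hypot(P[:,0]-.6,P[:,1]-.094)<.075)&(P[:,2]>.125)&(P[:,2]<.185)].astype(int)
b=q[(w[:,0]>w[:,2]+40)];print(len(b),b.min(0),b.max(0),(b.min(0)+b.max(0))/2)
E
```

```text
tool delta [-0.0006  0.0016  0.0726] world [ 0.0011  0.0012 -0.0726]
[0.59959286 0.09277547 0.16963882] [ 0.13104525  0.13602095 -0.53824166] [-0.01896247 -0.01039886 -0.04894753] 0.02405791562463011
619 [0.54440185 0.03467216 0.15187969] [0.65485752 0.14994786 0.16975285] [0.59962969 0.09231001 0.16081627]
```

View pics/c6.png

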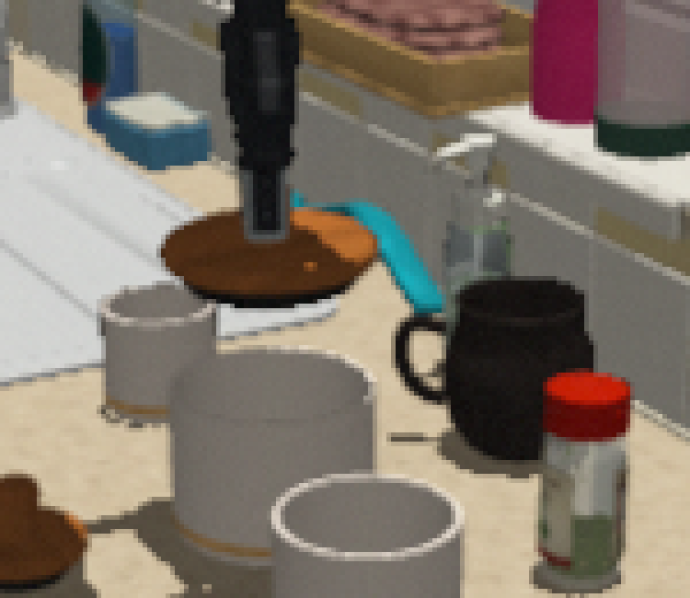

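{"fn": "send_rows", "kwargs": {"deltas": [[[-0.001,0.0015,0.02,0,0,0,-1],[0,0,0.02,0,0,0,-1],[0,0,0.012,0,0,0,-1],[0,0,0.006,0,0,0,-1],[0,0,0.005,0,0,0,-1],[0,0,0.003,0,0,0,-1],[0,0,0.002,0,0,0,-1],[0,0,0,0,0,0,-1]]]}}

```text
time_s: 16.45
position: [0.6017, 0.0945, 0.1021]
tool_rot: [[-0.927, 0.376, 0.001], [0.376, 0.927, -0.0], [-0.001, -0.0, -1.0]]
ft_force: [-2.9, -1.5, 3.6]
grip_width: 0.0244
gripper_force: 59.6
```

{"fn": "send_rows", "kwargs": {"deltas": [[[0.001,0,0.002,0,0,0,-1],[0,0,0.002,0,0,0,-1],[0,0,0.002,0,0,0,-1],[0,0,0,0,0,0,-1]]]}}

```text
time_s: 16.95
position: [0.6006, 0.0947, 0.0974]
tool_rot: [[-0.927, 0.376, 0.001], [0.376, 0.927, -0.001], [-0.001, -0.0, -1.0]]
ft_force: [-8.8, -2.9, 15.9]
grip_width: 0.0239
gripper_force: 60.9
```

{"fn": "send_rows", "kwargs": {"deltas": [[[0,0,0,0,0,0,0.2],[0,0,0,0,0,0,0.2],[0,0,0,0,0,0,0.2],[0,0,-0.02,0,0,0,0.2],[0,0,-0.04,0,0,0,0.2],[0,0,-0.02,0,0,0,0.2],[0,0,0,0,0,0,0.2]]]}}

```text
time_s: 17.82
position: [0.6014, 0.095, 0.1766]
tool_rot: [[-0.927, 0.376, 0.003], [0.376, 0.927, -0.0], [-0.003, 0.001, -1.0]]
ft_force: [0.3, 0.9, -0.1]
grip_width: 0.0511
gripper_force: 0.0
```

```bash
cat >> m.py <<'E'
def lidcheck(d,c,r,h):
    P=cloud(d);w=d['image'].astype(int);k=(np.hypot(P[...,0]-c[0],P[...,1]-c[1])<r+.006)&(abs(P[...,2]-h-.01)<.012)&(w[...,0]>w[...,2]+30);q=P[k]
    q=q[q[:,2]>h+.003]; rr=np.hypot(*(q[:,:2]-c).T); q2=q[(rr>.018)]
    A=np.c_[q2[:,0]-c[0],q2[:,1]-c[1],np.ones(len(q2))]
    z=q2[:,2];
    for _ in range(4):
        s=np.linalg.lstsq(A,z,rcond=None)[0];e=z-A@s;m=(e>-.0025)&(e<.004);A,z=A[m],z[m]
    print('lid n',len(z),'centre',((q.min(0)+q.max(0))/2).round(4),'top z-rim mm',(1e3*(s[2]-h)).round(1),'tilt mm over dia',(1e3*2*r*s[:2]).round(1))
E
python3 - <<'E'
from m import *
lidcheck(grab('side','s6'),[.6007,.094],.057,.084)
lidcheck(grab('top','t3'),[.6007,.094],.057,.084)
go([.4482,.2833,.12]);go([.4578,.1093,.12])
s=telemetry.observe();print(s['position'])
E
```

```text
lid n 507 centre [0.6017 0.0912 0.0963] top z-rim mm 11.3 tilt mm over dia [0.7 0.8]
lid n 13 centre [0.5969 0.0464 0.0943] top z-rim mm -13.3 tilt mm over dia [ 18.4 -62.9]
tool delta [0.2118 0.1172 0.0546] world [-0.1522  0.1883 -0.0544]
tool delta [ 0.1374 -0.0404  0.0546] world [-0.1426  0.0143 -0.0544]
[0.60041487 0.0950077  0.17437718]
```

Large lid seated and level. Now the medium lid.

{"fn": "send_rows", "kwargs": {"deltas": [[[0.012,0.006,0,0,0,0,0.2],[0.026,0.014,0,0,0,0,0.2],[0.035,0.02,0,0,0,0,0.2],[0.036,0.02,0,0,0,0,0.2],[0.036,0.02,0.01,0,0,0,0.2],[0.036,0.02,0.02,0,0,0,0.2],[0.022,0.012,0.025,0,0,0,0.2],[0.009,0.005,0.01,0,0,0,0.2],[0,0,0.01,0,0,0,0.2],[0,0,0,0,0,0,0.2]]]}}

```text
time_s: 19.18
position: [0.4488, 0.2826, 0.1002]
tool_rot: [[-0.926, 0.377, -0.001], [0.377, 0.926, -0.0], [0.0, -0.001, -1.0]]
ft_force: [0.2, -0.6, 0.2]
grip_width: 0.0509
gripper_force: 0.0
```

```bash
python3 - <<'E'
from m import *
go([.4482,.2833,.026])
lidcheck(grab('top','t4'),[.6007,.094],.057,.084)
E
```

```text
tool delta [0.0008 0.0005 0.0742] world [-0.0006  0.0007 -0.0742]
lid n 1335 centre [0.6019 0.0969 0.0938] top z-rim mm 9.7 tilt mm over dia [-0.2 -0.2]
```

{"fn": "send_rows", "kwargs": {"deltas": [[[0.001,0,0.03,0,0,0,0.2],[0,0,0.025,0,0,0,0.2],[0,0,0.014,0,0,0,0.2],[0,0,0.005,0,0,0,0.2],[0,0,0,0,0,0,0.2],[0,0,0,0,0,0,-1],[0,0,0,0,0,0,-1],[0,0,0,0,0,0,-1],[0,0,0,0,0,0,-1]]]}}

```text
time_s: 20.35
position: [0.4479, 0.2837, 0.0276]
tool_rot: [[-0.927, 0.376, 0.002], [0.376, 0.927, 0.001], [-0.001, 0.001, -1.0]]
ft_force: [-1.0, 0.1, 5.2]
grip_width: 0.0238
gripper_force: 58.6
```

```bash
python3 - <<'E'
from m import *
go([.5765,-.0537,.18])
E
```

```text
tool delta [-0.2463 -0.2641 -0.1524] world [ 0.1286 -0.3374  0.1524]
```

{"fn": "send_rows", "kwargs": {"deltas": [[[0,0,-0.02,0,0,0,-1],[0,0,-0.04,0,0,0,-1],[0,0,-0.045,0,0,0,-1],[0,0,-0.04,0,0,0,-1],[-0.012,-0.012,-0.012,0,0,0,-1],[-0.024,-0.026,0,0,0,0,-1],[-0.028,-0.03,0,0,0,0,-1],[-0.028,-0.03,0,0,0,0,-1],[-0.028,-0.03,0,0,0,0,-1],[-0.028,-0.03,0,0,0,0,-1],[-0.028,-0.03,0,0,0,0,-1],[-0.028,-0.03,0,0,0,0,-1]]]}}

```text
time_s: 21.85
position: [0.5542, 0.0026, 0.1824]
tool_rot: [[-0.926, 0.377, -0.002], [0.377, 0.926, 0.0], [0.002, -0.001, -1.0]]
ft_force: [1.1, 1.2, -0.9]
grip_width: 0.024
gripper_force: 59.0
```

{"fn": "send_rows", "kwargs": {"deltas": [[[-0.024,-0.026,0,0,0,0,-1],[-0.014,-0.015,0,0,0,0,-1],[-0.004,-0.005,0,0,0,0,-1],[0,0,0,0,0,0,-1],[0,0,0,0,0,0,-1]]]}}

```text
time_s: 22.48
position: [0.5757, -0.0526, 0.1836]
tool_rot: [[-0.927, 0.375, -0.0], [0.375, 0.927, 0.0], [0.0, 0.0, -1.0]]
ft_force: [-0.2, -0.2, -0.3]
grip_width: 0.024
gripper_force: 59.0
```

```bash
cat >> m.py <<'E'
def held(d,c,r,z0):
    P=cloud(d);w=d['image'].astype(int);k=(np.hypot(P[...,0]-c[0],P[...,1]-c[1])<r+.02)&(P[...,2]>z0)&(P[...,2]<z0+.03)&(w[...,0]>w[...,2]+35);b=P[k]
    print('held lid bbox centre',((b.min(0)+b.max(0))/2).round(4),np.ptp(b,0).round(3),b[:,2].min().round(4))
E
python3 - <<'E'
from m import *
d=grab('side','s7');s=telemetry.observe();print(s['position'],s['grip_width'])
held(d,[.5765,-.0537],.047,s['position'][2]-.027)
P=cloud(d).reshape(-1,3);P=P[(np.hypot(P[:,0]-.5765,P[:,1]+.0537)<.066)&(abs(P[:,2]-.076)<.006)];print('can now side',circ(P,.044))
go([.5765,-.0537,.0916])
E
```

```text
[ 0.57577764 -0.05262799  0.1836461 ] 0.023716126500098942
held lid bbox centre [ 0.5748 -0.0537  0.1694] [0.091 0.092 0.025] 0.1569
can now side [ 0.5764917  -0.05534813  0.04373491]
tool delta [-0.0011 -0.0007  0.092 ] world [ 0.0007 -0.0011 -0.092 ]
```

{"fn": "send_rows", "kwargs": {"deltas": [[[-0.0015,-0.001,0.02,0,0,0,-1],[0,0,0.03,0,0,0,-1],[0,0,0.02,0,0,0,-1],[0,0,0.009,0,0,0,-1],[0,0,0.004,0,0,0,-1],[0,0,0.003,0,0,0,-1],[0,0,0.002,0,0,0,-1],[0,0,0,0,0,0,-1]]]}}

```text
time_s: 23.52
position: [0.5771, -0.0552, 0.0957]
tool_rot: [[-0.926, 0.376, 0.0], [0.376, 0.926, -0.0], [-0.0, 0.0, -1.0]]
ft_force: [-0.9, 0.1, -1.2]
grip_width: 0.0238
gripper_force: 59.0
```

{"fn": "send_rows", "kwargs": {"deltas": [[[0,0.0005,0.002,0,0,0,-1],[0,0,0.002,0,0,0,-1],[0,0,0.001,0,0,0,-1],[0,0,0,0,0,0,-1]]]}}

```text
time_s: 24.02
position: [0.5773, -0.0547, 0.0916]
tool_rot: [[-0.927, 0.376, 0.001], [0.376, 0.927, -0.0], [-0.001, -0.0, -1.0]]
ft_force: [-3.6, 0.5, 7.5]
grip_width: 0.0236
gripper_force: 59.8
```

Seated at the expected height with 7.5 N of contact. Release and go to the small lid.

{"fn": "send_rows", "kwargs": {"deltas": [[[0,0,0.001,0,0,0,-1],[0,0,0,0,0,0,0.2],[0,0,0,0,0,0,0.2],[0,0,0,0,0,0,0.2],[0,0,-0.02,0,0,0,0.2],[0,0,-0.04,0,0,0,0.2],[0,0,-0.03,0,0,0,0.2],[0,0,0,0,0,0,0.2]]]}}

```text
time_s: 25.02
position: [0.5781, -0.0549, 0.1815]
tool_rot: [[-0.927, 0.376, 0.004], [0.376, 0.927, -0.001], [-0.004, 0.0, -1.0]]
ft_force: [-0.9, 0.1, -0.1]
grip_width: 0.051
gripper_force: 0.0
```

```bash
python3 - <<'E'
from m import *
go([.4578,.1093,.12])
lidcheck(grab('side','s8'),[.577,-.0547],.047,.076)
E
```

```text
tool delta [0.1735 0.1068 0.0608] world [-0.1203  0.1642 -0.0615]
lid n 470 centre [ 0.5775 -0.0563  0.0884] top z-rim mm 11.1 tilt mm over dia [0.6 0.9]
```

{"fn": "send_rows", "kwargs": {"deltas": [[[0.012,0.007,0,0,0,0,0.2],[0.026,0.016,0,0,0,0,0.2],[0.034,0.021,0,0,0,0,0.2],[0.035,0.022,0.01,0,0,0,0.2],[0.034,0.021,0.02,0,0,0,0.2],[0.024,0.014,0.03,0,0,0,0.2],[0.0085,0.006,0.02,0,0,0,0.2],[0,0,0,0,0,0,0.2],[0,0,0,0,0,0,0.2]]]}}

```text
time_s: 26.2
position: [0.457, 0.1096, 0.0999]
tool_rot: [[-0.926, 0.376, 0.0], [0.376, 0.926, -0.0], [-0.0, 0.0, -1.0]]
ft_force: [-0.3, -0.7, 0.6]
grip_width: 0.051
gripper_force: 0.0
```

```bash
python3 - <<'E'
from m import *
go([.4578,.1093,.027])
E
```

```text
tool delta [-0.0009 -0.      0.0729] world [ 0.0008 -0.0003 -0.0729]
```

{"fn": "send_rows", "kwargs": {"deltas": [[[-0.001,0,0.03,0,0,0,0.2],[0,0,0.025,0,0,0,0.2],[0,0,0.013,0,0,0,0.2],[0,0,0.005,0,0,0,0.2],[0,0,0,0,0,0,0.2],[0,0,0,0,0,0,-1],[0,0,0,0,0,0,-1],[0,0,0,0,0,0,-1],[0,0,0,0,0,0,-1]]]}}

```text
time_s: 27.32
position: [0.4582, 0.1095, 0.0274]
tool_rot: [[-0.927, 0.376, 0.002], [0.376, 0.927, 0.0], [-0.002, 0.001, -1.0]]
ft_force: [-1.0, 1.0, 5.1]
grip_width: 0.0242
gripper_force: 58.5
```

```bash
python3 - <<'E'
from m import *
go([.6152,.2784,.18])
E
```

```text
tool delta [-0.0822  0.2157 -0.1523] world [0.157  0.1689 0.1526]
```

{"fn": "send_rows", "kwargs": {"deltas": [[[0,0,-0.02,0,0,0,-1],[0,0,-0.04,0,0,0,-1],[0,0,-0.045,0,0,0,-1],[0,0,-0.035,0,0,0,-1],[-0.005,0.014,-0.012,0,0,0,-1],[-0.011,0.028,0,0,0,0,-1],[-0.0135,0.036,0,0,0,0,-1],[-0.0135,0.036,0,0,0,0,-1],[-0.0135,0.036,0,0,0,0,-1],[-0.0135,0.036,0,0,0,0,-1],[-0.009,0.021,0,0,0,0,-1],[-0.003,0.008,0,0,0,0,-1]]]}}

```text
time_s: 28.82
position: [0.6148, 0.2784, 0.1782]
tool_rot: [[-0.927, 0.376, -0.0], [0.376, 0.927, -0.0], [0.0, -0.0, -1.0]]
ft_force: [-0.4, -0.4, -0.7]
grip_width: 0.0242
gripper_force: 59.0
```

{"fn": "send_rows", "kwargs": {"deltas": [[[0,0,0,0,0,0,-1],[0,0,0,0,0,0,-1]]]}}

```text
time_s: 29.08
position: [0.6141, 0.2771, 0.1788]
tool_rot: [[-0.926, 0.377, -0.0], [0.377, 0.926, -0.0], [0.0, -0.0, -1.0]]
ft_force: [0.0, 0.2, -1.3]
grip_width: 0.0238
gripper_force: 59.0
```

```bash
python3 - <<'E'
from m import *
d=grab('side','s9');s=telemetry.observe();print(s['position'],s['grip_width'])
held(d,[.6152,.2784],.037,s['position'][2]-.027)
P=cloud(d).reshape(-1,3);P=P[(np.hypot(P[:,0]-.6152,P[:,1]-.2784)<.056)&(abs(P[:,2]-.068)<.006)];print('can now side',circ(P,.034))
go([.6152,.2784,.0834])
E
```

```text
[0.61417248 0.27711536 0.1789145 ] 0.024215251662787953
held lid bbox centre [0.6136 0.2717 0.1714] [0.07  0.064 0.021] 0.1611
can now side [0.61543052 0.27745692 0.03384682]
tool delta [-0.0005  0.0016  0.0955] world [ 0.001   0.0013 -0.0955]
```

{"fn": "send_rows", "kwargs": {"deltas": [[[-0.0005,0.0015,0.03,0,0,0,-1],[0,0,0.03,0,0,0,-1],[0,0,0.018,0,0,0,-1],[0,0,0.007,0,0,0,-1],[0,0,0.003,0,0,0,-1],[0,0,0.002,0,0,0,-1],[0,0,0.001,0,0,0,-1],[0,0,0,0,0,0,-1]]]}}

```text
time_s: 30.12
position: [0.6157, 0.2789, 0.0879]
tool_rot: [[-0.926, 0.376, 0.001], [0.376, 0.926, -0.0], [-0.001, 0.0, -1.0]]
ft_force: [-0.7, -0.7, -0.8]
grip_width: 0.0242
gripper_force: 59.0
```

{"fn": "send_rows", "kwargs": {"deltas": [[[0,0,0.002,0,0,0,-1],[0,0,0.002,0,0,0,-1],[0,0,0.0015,0,0,0,-1],[0,0,0,0,0,0,-1]]]}}

```text
time_s: 30.62
position: [0.6159, 0.279, 0.0833]
tool_rot: [[-0.927, 0.376, 0.002], [0.376, 0.927, 0.0], [-0.002, 0.001, -1.0]]
ft_force: [-0.3, -1.7, 7.9]
grip_width: 0.0239
gripper_force: 59.7
```

Seated. Release, lift and back away for a final check.

{"fn": "send_rows", "kwargs": {"deltas": [[[0,0,0,0,0,0,0.2],[0,0,0,0,0,0,0.2],[0,0,0,0,0,0,0.2],[0,0,-0.02,0,0,0,0.2],[0,0,-0.04,0,0,0,0.2],[0,0,-0.05,0,0,0,0.2],[0.01,0,-0.03,0,0,0,0.2],[0.03,0.015,0,0,0,0,0.2],[0.035,0.02,0,0,0,0,0.2],[0.035,0.02,0,0,0,0,0.2],[0.035,0.02,0,0,0,0,0.2],[0.03,0.02,0,0,0,0,0.2]]]}}

```text
time_s: 32.12
position: [0.4881, 0.4339, 0.222]
tool_rot: [[-0.927, 0.376, -0.0], [0.376, 0.927, -0.0], [0.0, -0.0, -1.0]]
ft_force: [0.3, 0.4, 1.0]
grip_width: 0.051
gripper_force: 0.0
```

{"fn": "send_rows", "kwargs": {"deltas": [[[0.03,0.02,0,0,0,0,0.2],[0.03,0.02,0,0,0,0,0.2],[0.02,0.01,0,0,0,0,0.2],[0,0,0,0,0,0,0.2],[0,0,0,0,0,0,0.2]]]}}

```text
time_s: 32.75
position: [0.4346, 0.5085, 0.222]
tool_rot: [[-0.926, 0.377, 0.0], [0.377, 0.926, -0.0], [-0.0, -0.0, -1.0]]
ft_force: [-0.4, 0.7, -1.0]
grip_width: 0.0513
gripper_force: 0.0
```

```bash
python3 - <<'E'
from m import *
s=grab('side','s10');t=grab('top','t10')
for c,r,h in(([.6007,.094],.057,.084),([.577,-.0547],.047,.076),([.6155,.2785],.037,.068)):
    for d in(s,t):lidcheck(d,c,r,h)
o=np.zeros((600,800,3),np.uint8)
o[:300,:]=cv2.resize(s['image'][170:320,190:590][:,:,::-1],(800,300),interpolation=3);o[300:]=cv2.resize(t['image'][120:270,150:550][:,:,::-1],(800,300),interpolation=3);cv2.imwrite('pics/f.png',o)
E
```

```text
lid n 523 centre [0.6008 0.0927 0.0963] top z-rim mm 11.3 tilt mm over dia [0.7 1. ]
lid n 1324 centre [0.6017 0.0967 0.0946] top z-rim mm 9.6 tilt mm over dia [-0.5  0.2]
lid n 487 centre [ 0.5762 -0.0548  0.0885] top z-rim mm 11.1 tilt mm over dia [0.4 1. ]
lid n 862 centre [ 0.577  -0.0519  0.0858] top z-rim mm 9.5 tilt mm over dia [-0.1  0.5]
lid n 129 centre [0.6141 0.2756 0.0797] top z-rim mm 11.5 tilt mm over dia [0.9 2. ]
lid n 437 centre [0.6159 0.2797 0.0782] top z-rim mm 9.5 tilt mm over dia [-0.  -0.5]
```

View pics/f.png

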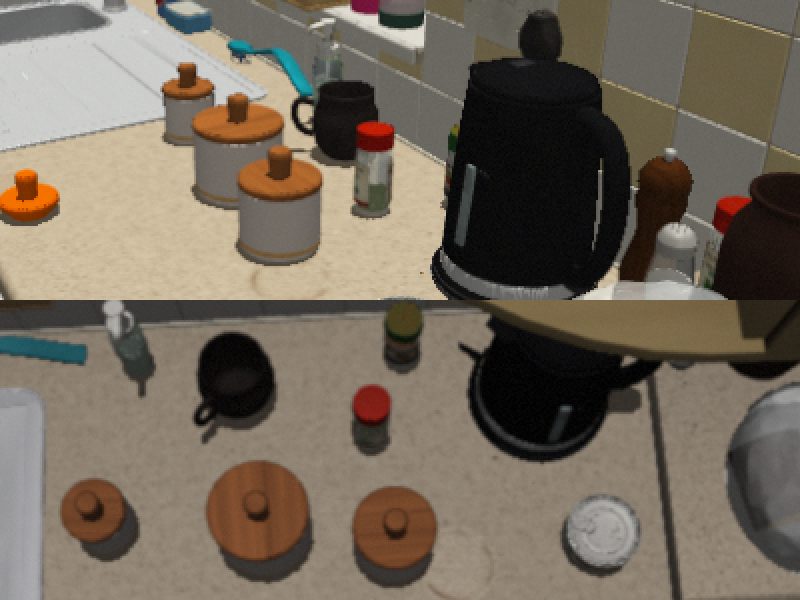

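All three lids are seated level: small (94,510), large (256,510) and medium (396,527). The mug, spice jar and tin are untouched, so I'm handing in.

```bash
python3 -c "
from rig import env;print(env.close_job())"
```

```text
the job is handed in; nothing more can be done
None
```

I handed the job in at about 33 s: all three canisters have their own lids on, measured level at the expected seated height, the scoop is shut inside the largest, and the mug, flat tin and spice jar show no sign of being disturbed.

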